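# Knock the size insert out of a bottle puck over the knock-out post

## Robot

A 7-joint arm with a two-finger parallel gripper is mounted at the origin on a cart in front of the work surface, level with it; the furniture and walls round the work are solid. World frame = base frame: x ahead of the robot, y to its left, z up, the work surface at z = 0. Lengths are in mm, angles in rad, forces in N, time in s.
With the tool pointing down it reaches from about 400 to 850 mm from the base axis. Payload 10.4 kg.
Tool frame: the origin (TCP) lies midway between the tips of the shut fingers; the grasp point (between the pads) lies 19 mm behind it (manip.pinch_z is the distance from the TCP to the grasp point, in mm); z points along the fingers, y is the direction in which the jaws open and shut (so a half turn about z gives the same grasp; the last joint's range is limited). The gripper opens to 85 mm and grips with 20 to 120 N. Pads are 22 mm wide; open, the fingers measure 114 mm over their backs; the gripper's body (76 mm by 85 mm) begins 54 mm behind the grasp point. The pads swing forward as they close: fully open they stand 13 mm farther back than shut.
Start: joints at [-1.235, 0.332, -0.065, 1.46, 0.022, 1.35, -0.088], TCP at [219.457, 585.226, 231.338] pointing down, gripper open.
Joint ranges: [-2.6, 2.6], [-0.5, 2.12], [-1.47, 1.34], [0.16, 2.42], [-1.27, 4.41], [0.06, 2.06], [-2.6, 2.6]. Speed limits (rad/s): [2.22, 2.22, 2.79, 2.79, 3.14, 3.14, 3.14].

## Interface

Orientations are given as a unit quaternion [w, x, y, z].
In Python, from cell import telemetry, capture, camera_info, ticket, spotter, manip gives the robot as it stands.
- The arm moves only by the tool apply_moves, never from a script. Its argument "deltas" is a list of rows, each an object of numbers: "tx", "ty", "tz": the shift along the tool's x, y, z in mm; "turn": the turn about the tool's z in degrees; "claw": the gripper command: -1 is fully open, 1 is shut, values between are in proportion. A call has 1 to 12 rows; each row is the pose to reach, as a shift and turn from the pose commanded when the call began, along the tool's axes at that moment; what a row does not reach only later rows make up. A row lasts 1/8 s, in which the tool goes at most 62.5 mm and 10.7 degrees, less where a joint would pass 70% of its speed; a pose out of reach is approached as far as the arm can. A call with a gripper value outside its range is refused whole. The fingers move at their own pace and stop on an object; "force" is the grip in N (left out, the last holds). Time passes only in rows, so rows that repeat a pose let the fingers close. It gives the time, the measured TCP pose, the force and the opening at its end, in the units of the state.
- telemetry.state(): the state, without advancing time (a new reading comes with each control period).
- capture(name): name is "side" or "top" or "wrist"; returns the picture (420x560x3 uint8, blue, green, red); there is no depth.
- camera_info(name): a dict with "fx", "fy", "cx", "cy" (pixels), "eye" and "orientation" of the camera in the world; the wrist camera has in their place "hand_eye" (4x4, takes a point from camera to tool coordinates, whose origin is the TCP and whose axes are the flange's). Camera axes: x right, y up, looking along -z (the intrinsics and any distortion apply to the point x, -y, -z); pixel columns grow to the right and rows downward; lengths in mm; the calibration is good to about 2 mm. The wrist camera is an equidistant fisheye: a pixel r from the principal point sees the ray r / f radians off the axis. A picture is of the moment at which its call begins: read the wrist's pose just before it. camera_info takes no time and is no camera call.
- ticket.sign_off(): hands the job in, once; it reports no verdict.
Trained networks look in the newest picture that a camera, given by its name, has taken for a name from the list of things; names that differ only in an ending like _2 or _b are one class to them, and where a whole thing is asked for, a point or a joint stands for the part that bears it (a point fixed in the world has none). Each returns a list of dicts, best first, with "p" (0 to 1); they miss things now and then, are a little off and sometimes report something else, mostly with a low value. They report only what shows in the picture. A call takes as long as a camera call. They do not tell look-alikes from the thing itself.
- spotter.outline_of(camera, query): "region" (420x560 bool, what is visible of it).
- spotter.mark_of(camera, query): "point" ([x, y, z] in mm, in the coordinates of the camera as it stood for that picture, good to about 4 mm: a listed point, or the origin of a listed thing).
The state is a dict: "clock": time; "joint_pos": joint angles; "joint_vel": joint speeds; "joint_torque": joint torques, N m; "position": TCP position; "ee_rot": TCP orientation; "contact_force": force on the tool from outside, world axes, zero at the start; "wrist_torque": the same for the moment, N m; "finger_gap": opening from 0.0 (shut) to 1.0 (fully open).
Only numpy, scipy, OpenCV 4.12 (cv2) and the standard library are available. Lean on these libraries where they do the work, as an engineer would, in place of code of your own. Each camera call takes 0.05 s, during which the arm holds its last target.

## Task

Change over the black bottle puck that still has its white size insert clicked in flush: lower it onto the knock-out stand, finding its access hole by feel with light touches since the post may be clamped anywhere along its slot, then press it gently down until it rests on the post's shoulder, so that the post pokes the insert up out of its recess. Then lift the insert out and stand it upright on the floor of the parts tray. Leave the puck sitting on the stand and the other things where they are, and never press hard.

Things in the scene. Friction and masses are not known exactly. Their poses are not given: they have to be found in the camera images.
- puck: Puck to change over: black plastic cylinder, 62 mm diameter, 44 mm high, 0.25 to 0.4 kg, standing on the table. Origin: centre of its underside, z up its axis. Recess from the top 42 mm diameter, 36 mm deep; floor 8 mm thick. Four flush brass spring plungers in its side, 18 mm above the underside, hold the insert. Grip it anywhere round its side.
- puck_hole (a point): Mouth of the puck's access hole, at the centre of its underside: 16 mm diameter, straight through the 8 mm floor to the insert's foot; not visible from above.
- insert: Size insert seated in the puck: white plastic cup, 40 mm diameter, 36 mm high, 0.05 kg, foot closed and 13 mm thick. Origin: centre of its underside, z up its axis. Seated, its underside is 8 mm above the puck's and its top flush. Clicking it free takes about 9 to 14 N from below, sliding it on takes less; raised 22 mm it is clear of the plungers, sits loosely and 22 mm of it stands above the puck.
- knockout_stand: Knock-out stand, fixed: slotted dark steel base 150 (x) x 73 (y) x 14 mm. Origin: centre of its underside, on the table; x along the slot, z up. A shoe on it carries a steel shoulder, 42 mm diameter, top 30 mm above the table, and on that the post, 14 mm diameter, flat chamfered tip 60 mm above the table, clamped on the slot's centre line within 18 mm of point slot_mid.
- slot_mid (a point): Middle of the stand's slot at the height of the post's tip, 60 mm above the table. The post's axis is up to 18 mm from it along the stand's +x or -x; that offset is not measured. The post fits the puck's hole with 1 mm all round. Once it is in, the puck stops with its underside 52 mm above the table as the tip meets the insert, and at 30 mm on the shoulder when fully down.
- tray: Parts tray, fixed: shallow open light plastic tray, 210 (x) x 350 (y) mm, inside 194 x 334 mm, walls 46 mm high and 3 mm thick, floor 3 mm thick. Origin: centre of its underside on the table. Its half towards its own +y (nearer the stand) is empty.
- puck_empty: A like puck, already emptied (same outside, no insert in it), standing on the table. Bystander.
- insert_done: A like white insert (40 mm diameter, 36 mm high) already standing in the tray, in its -y half. Bystander.
- dropper_1: Amber dropper bottle, 30 mm diameter, 102 mm high, standing in the tray's -y half. Bystander.
- dropper_2: Amber dropper bottle, 30 mm diameter, 102 mm high, standing in the tray's -y half. Bystander.
Not all that is in view belongs to the job. What is shaped like the insert but orange or red is not meant.

How it is judged:
By the outcome, as a careful person would: the job done as asked, in the order asked, and still so for the second after the job is handed in, with the robot touching nothing.
It also fails if it takes over 72 s, if anything falls off the work surface, if the arm or the gripper's body presses on something with over 40 N, if the wrist force passes 120 N, or if a joint passes its speed limit or range.

## Working session

There is one attempt and no reset: what is moved stays moved. The work goes in short steps, Python scripts to look and compute and a tool call to move; the robot and the scene stay as the last step left them, time stands still between calls to the robot, and variables do not carry over. Pictures are saved under pics/ and viewed, and the job is handed in when it is done.

Besides the shell and the picture viewer there is one more tool, called after ">>>" in YAML: its name, and indented under it one key for each argument. apply_moves: Moves the arm, as the interface text tells. Its arguments: {"type":"object","properties":{"deltas":{"type":"array","items":{"type":"object","properties":{"tx":{"type":"number"},"ty":{"type":"number"},"tz":{"type":"number"},"turn":{"type":"number"},"claw":{"type":"number"}}}},"force":{"type":"number"}},"required":["deltas"]}

```bash
ls -la; mkdir -p pics; python3 - <<'E'
from cell import telemetry, capture, camera_info, ticket, spotter, manip
import cv2
print(telemetry.state())
print(manip.pinch_z)
for n in ["side","top","wrist"]:
    print(n,camera_info(n)); cv2.imwrite(f"pics/{n}0.png",capture(n))
E
```

```text
total 12
drwxr-xr-x  3 agent agent 4096 Dec  7 16:46 .
drwxr-xr-x 23 root  root  4096 Dec  7 16:46 ..
drwxr-xr-x  2 agent agent 4096 Dec  7 16:46 pics
{'clock': 0.0, 'joint_pos': array([-1.23458675,  0.33288865, -0.06472436,  1.46096438,  0.02161528,
        1.34990013, -0.08850704]), 'joint_vel': array([-7.21582031e-05,  7.46128414e-04,  5.17116315e-04, -4.69793575e-05,
       -1.34584684e-03,  1.99868021e-03,  1.77520101e-03]), 'joint_torque': array([-8.44257102e-04, -6.25435925e+01,  4.88160679e-02, -3.91614640e+01,
        1.61323103e-02,  9.49183741e-03, -3.43155136e-05]), 'position': array([219.33590638, 584.83608028, 230.49451084]), 'ee_rot': array([-9.33059259e-05,  1.78423813e-01,  9.83953458e-01, -7.26120574e-04]), 'contact_force': array([-0.42083846, -0.05301707,  0.62386051]), 'wrist_torque': array([ 0.03038803, -0.00511284, -0.04063309]), 'finger_gap': 1.0002501745476358}
18.700000000000003
side {'fx': 428.558721098139, 'fy': 428.558721098139, 'cx': 276.1636424426411, 'cy': 210.69140848404874, 'eye': array([335.5832269 , 705.0716386 , 636.20344332]), 'orientation': array([-0.14326053, -0.06095476,  0.44185493,  0.88347335])}
top {'fx': 426.21758596770184, 'fy': 426.21758596770184, 'cx': 273.4921519278456, 'cy': 210.2293322835052, 'eye': array([427.74996767,  -3.95147595, 990.33680649]), 'orientation': array([-0.69944522, -0.04958705,  0.04880222,  0.71129168])}
wrist {'fx': 325.19226210127806, 'fy': 325.19226210127806, 'cx': 279.099676029101, 'cy': 218.98939744235906, 'hand_eye': array([[-2.12341567e-04,  9.47485425e-01,  3.19798882e-01,
         8.14459274e+01],
       [ 9.99999178e-01,  6.05543987e-04, -1.13009372e-03,
        -4.02617220e-01],
       [-1.26439962e-03,  3.19798379e-01, -9.47484774e-01,
        -1.43394442e+02],
       [ 0.00000000e+00,  0.00000000e+00,  0.00000000e+00,
         1.00000000e+00]])}
```

View pics/top0.png

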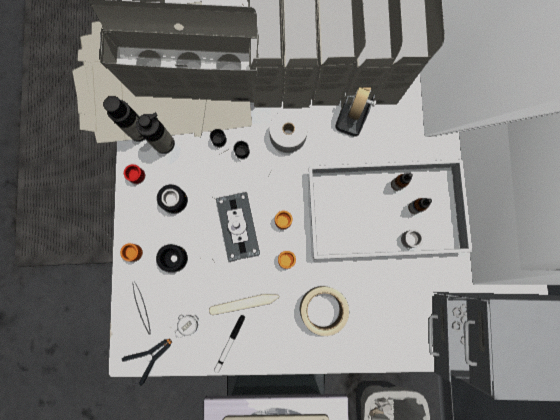

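View pics/side0.png

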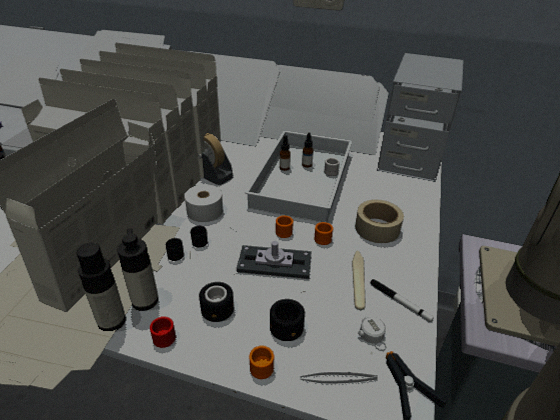

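View pics/wrist0.png

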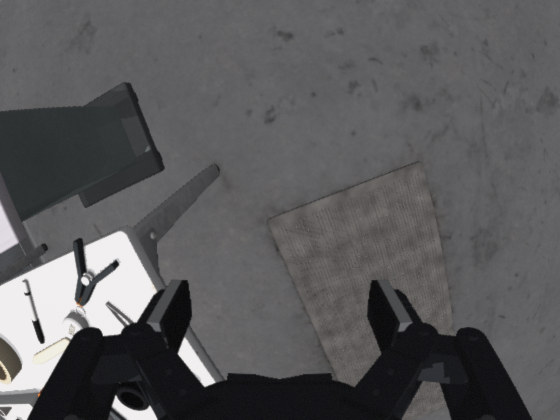

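Top view: two candidate pucks. (172,198) has a white ring filling its recess, while (172,258) is dark inside, so it is the emptied one. The orange and red cups are decoys. The stand is at (238,226) and the tray at (390,210). Next I'll enlarge and measure.

```bash
cat > h.py <<'E'
from cell import telemetry, capture, camera_info, ticket, spotter, manip
import numpy as np, cv2
from scipy.spatial.transform import Rotation as R
def q2R(q): return R.from_quat([q[1],q[2],q[3],q[0]]).as_matrix()
def cam(n, st=None):
    c=camera_info(n)
    K=np.array([[c['fx'],0,c['cx']],[0,c['fy'],c['cy']],[0,0,1]])
    if n=='wrist':
        st=st or telemetry.state(); T=np.array(c['hand_eye'])
        Rt=q2R(st['ee_rot']); return K,Rt@T[:3,:3],Rt@T[:3,3]+st['position']
    return K,q2R(c['orientation']),c['eye']
def proj(C,P,fish=False):
    K,Rc,e=C; p=(np.atleast_2d(P)-e)@Rc; p=p*[1,-1,-1]
    if fish:
        r=np.hypot(p[:,0],p[:,1]); s=np.arctan2(r,p[:,2])/np.maximum(r,1e-9)
        q=p[:,:2]*s[:,None]
    else: q=p[:,:2]/p[:,2:]
    return q*[K[0,0],K[1,1]]+[K[0,2],K[1,2]]
def ray(C,uv,fish=False):
    K,Rc,e=C; d=(np.array(uv,float)-[K[0,2],K[1,2]])/[K[0,0],K[1,1]]
    if fish:
        t=np.linalg.norm(d); v=np.array([*(d/max(t,1e-9)*np.sin(t)),np.cos(t)])
    else: v=np.array([d[0],d[1],1.])
    v=v*[1,-1,-1]; v=Rc@v; return e,v/np.linalg.norm(v)
def atz(C,uv,z,fish=False):
    e,v=ray(C,uv,fish); return e+v*(z-e[2])/v[2]
def tri(rs):
    A=sum(np.eye(3)-np.outer(v,v) for e,v in rs); b=sum((np.eye(3)-np.outer(v,v))@e for e,v in rs)
    return np.linalg.solve(A,b)
def toworld(C,p): return C[1]@np.array(p)+C[2]
E
python3 - <<'E'
from h import *
for n in ['top','side']:
    im=capture(n); C=cam(n)
    for q in ['puck','insert','knockout_stand','slot_mid','tray','dropper_1','puck_hole']:
        for m in spotter.mark_of(n,q)[:7]: print(n,q,round(m['p'],2),toworld(C,m['point']).round(1), proj(C,toworld(C,m['point'])).round(0)[0])
    cv2.imwrite(f'pics/{n}_crop.png',cv2.resize(im[150:290,120:320] if n=='top' else im[215:355,180:340],None,fx=4,fy=4,interpolation=cv2.INTER_CUBIC))
print(telemetry.state()['clock'])
E
```

```text
top puck 0.61 [5.929e+02 2.307e+02 2.000e-01] [174. 201.]
top insert 0.77 [652.4 321.2   1.8] [136. 177.]
top insert 0.72 [470.4 320.4   1.6] [134. 254.]
top insert 0.66 [592.4 229.9  11.5] [173. 200.]
top insert 0.63 [540.9 -24.3  -1.9] [282. 221.]
top insert 0.27 [594.1 227.8   0.7] [175. 200.]
top knockout_stand 0.85 [531.   77.9  -0.8] [239. 226.]
top slot_mid 0.9 [527.   78.3  63. ] [236. 225.]
top dropper_1 0.74 [ 623.3 -292.6    3.4] [396. 184.]
top dropper_1 0.67 [ 565.3 -334.5    8. ] [415. 208.]
top dropper_1 0.26 [593.8 231.9  -2.3] [173. 201.]
top puck_hole 0.74 [592.5 228.4   3.7] [174. 201.]
side puck 0.73 [589.3 232.4   2.2] [218. 311.]
side insert 0.9 [ 6.520e+02  3.151e+02 -6.000e-01] [166. 338.]
side insert 0.88 [541.4 -26.2   3.1] [283. 232.]
side insert 0.86 [ 4.523e+02 -2.910e+01 -4.000e-01] [321. 240.]
side insert 0.81 [478.4 320.7  -1.7] [258. 369.]
side insert 0.51 [593.1 228.6   5.7] [217. 307.]
side knockout_stand 0.73 [528.8  77.2   1.2] [275. 263.]
side knockout_stand 0.44 [ 622.5 -295.8   10.5] [284. 166.]
side slot_mid 0.8 [528.3  77.4  61. ] [275. 242.]
side tray 0.85 [ 5.553e+02 -2.652e+02 -3.000e-01] [304. 179.]
side dropper_1 0.87 [ 564.2 -332.5    4.4] [307. 165.]
side dropper_1 0.69 [ 620.9 -296.6   10.4] [285. 166.]
side puck_hole 0.61 [593.9 229.    2.4] [217. 308.]
0.95
```

View pics/top_crop.png

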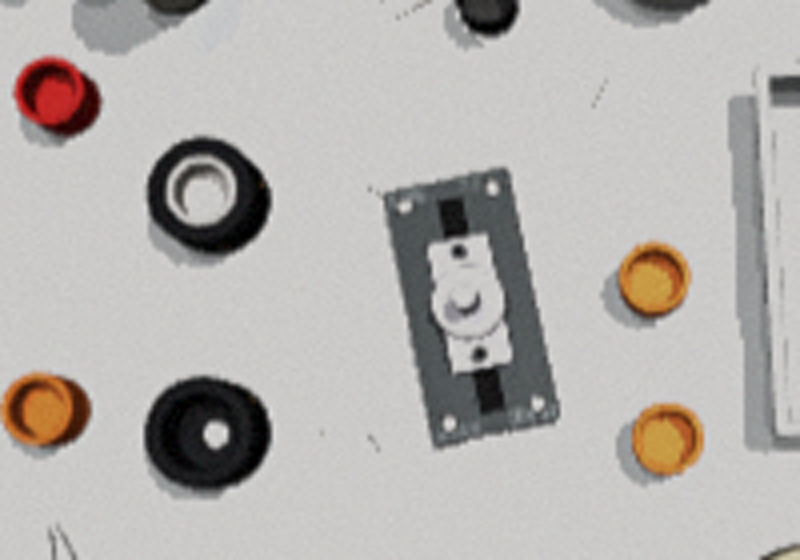

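View pics/side_crop.png

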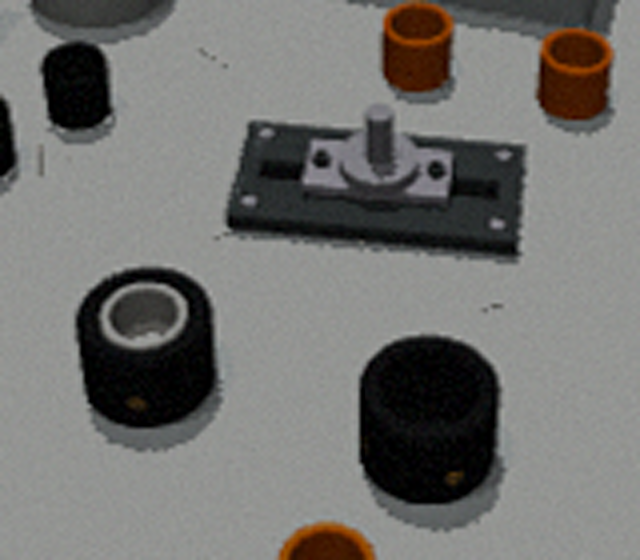

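Confirmed in the crops: the puck at top (172,198) / side (217,300) has the white cup seated flush. The one at (172,258) shows its open through-hole, so it's the emptied one. Next I'll estimate the post and slot.

```bash
cat >> h.py <<'E'
def delta(target,yaw=None,st=None):
    """tool-axis shift to bring TCP to world target; turn (deg) to bring tool x to world yaw (deg)"""
    st=st or telemetry.state(); Rt=q2R(st['ee_rot']); d=Rt.T@(np.array(target)-st['position'])
    y=np.degrees(np.arctan2(Rt[1,0],Rt[0,0])); t=None if yaw is None else -((yaw-y+180)%360-180)
    return d.round(1), t, y
E
python3 - <<'E'
from h import *
T,S=cam('top'),cam('side')
c=[(385,195),(505,170),(557,418),(437,445)]
P=np.array([atz(T,(u/4+120-.4,v/4+150-.4),14) for u,v in c]); print(P.round(1))
ctr=P.mean(0); ax=((P[0]+P[1])-(P[2]+P[3])); ax/=np.linalg.norm(ax); print(ctr,ax,np.degrees(np.arctan2(ax[1],ax[0])), 'len',np.linalg.norm((P[0]+P[1]-P[2]-P[3])/2))
c=[(247,122),(526,146),(518,248),(228,224)]
P=np.array([atz(S,(u/4+180-.4,v/4+215-.4),14) for u,v in c]); print(P.round(1)); print(P.mean(0))
print('post side',atz(S,(377/4+180-.4,109/4+215-.4),60)); 
for uv in [(462,298),(466,296)]: print('post top',atz(T,(uv[0]/4+120-.4,uv[1]/4+150-.4),60))
print('shoulder',atz(T,(468/4+120-.4,300/4+150-.4),30), atz(S,(377/4+180-.4,158/4+215-.4),30))
print('insert rim', atz(T,(202/4+120-.4,190/4+150-.4),44), atz(S,(144/4+180-.4,316/4+215-.4),44))
for tp,sp in [((202,190),(144,316))]:
  print(tri([ray(T,(tp[0]/4+120-.4,tp[1]/4+150-.4)),ray(S,(sp[0]/4+180-.4,sp[1]/4+215-.4))]))
print(delta([592,229,200],191.8))
E
```

```text
[[594.7 129.4  14. ]
 [608.3  59.6  14. ]
 [464.2  31.1  14. ]
 [450.   99.5  14. ]]
[529.29897918  79.89323395  14.        ] [ 9.80136031e-01  1.98326399e-01 -3.85769919e-16] 11.439108442017849 len 147.3505734993797
[[611.   59.6  14. ]
 [462.6  28.7  14. ]
 [447.9 103.5  14. ]
 [591.5 135.   14. ]]
[528.25094023  81.69124683  14.        ]
post side [531.90645129  76.46337449  60.        ]
post top [528.84828046  80.74688683  60.        ]
post top [529.91445261  78.54727911  60.        ]
shoulder [530.91255507  80.08518119  30.        ] [530.17371191  80.24697132  30.        ]
insert rim [594.21032077 228.40551069  44.        ] [593.17350061 229.31439532  44.        ]
[594.00605024 228.5381498   43.00797877]
(array([-473.9, -202.7,   31.3]), np.float64(-32.356363322802565), np.float64(159.44363667719745))
```

>>> apply_moves:
  deltas:
    - {"tx":-20,"ty":-10,"tz":0,"turn":-3,"claw":-1}
    - {"tx":-65,"ty":-30,"tz":3,"turn":-7}
    - {"tx":-115,"ty":-50,"tz":7,"turn":-11}
    - {"tx":-170,"ty":-73,"tz":11,"turn":-15}
    - {"tx":-225,"ty":-96,"tz":15,"turn":-19}
    - {"tx":-280,"ty":-120,"tz":19,"turn":-23}
    - {"tx":-335,"ty":-143,"tz":23,"turn":-27}
    - {"tx":-385,"ty":-165,"tz":26,"turn":-30}
    - {"tx":-430,"ty":-184,"tz":29,"turn":-32}
    - {"tx":-460,"ty":-197,"tz":31,"turn":-32.4}
    - {"tx":-474,"ty":-203,"tz":31,"turn":-32.4}
    - {"tx":-474,"ty":-203,"tz":31,"turn":-32.4}

```text
$.deltas[1]: bad value
```

>>> apply_moves:
  deltas:
    - {"tx":-20,"ty":-10,"tz":0,"turn":-3,"claw":-1}
    - {"tx":-65,"ty":-30,"tz":3,"turn":-7,"claw":-1}
    - {"tx":-115,"ty":-50,"tz":7,"turn":-11,"claw":-1}
    - {"tx":-170,"ty":-73,"tz":11,"turn":-15,"claw":-1}
    - {"tx":-225,"ty":-96,"tz":15,"turn":-19,"claw":-1}
    - {"tx":-280,"ty":-120,"tz":19,"turn":-23,"claw":-1}
    - {"tx":-335,"ty":-143,"tz":23,"turn":-27,"claw":-1}
    - {"tx":-385,"ty":-165,"tz":26,"turn":-30,"claw":-1}
    - {"tx":-430,"ty":-184,"tz":29,"turn":-32,"claw":-1}
    - {"tx":-460,"ty":-197,"tz":31,"turn":-32.4,"claw":-1}
    - {"tx":-474,"ty":-203,"tz":31,"turn":-32.4,"claw":-1}
    - {"tx":-474,"ty":-203,"tz":31,"turn":-32.4,"claw":-1}

```text
clock: 2.45
position: [592.1, 228.6, 200.3]
ee_rot: [-0.0, -0.103, 0.995, 0.0]
contact_force: [-0.6, 0.6, -0.7]
finger_gap: 0.999
```

```bash
python3 - <<'E'
from h import *
st=telemetry.state(); C=cam('wrist',st); im=capture('wrist'); cv2.imwrite('pics/w1.png',im)
for q in ['puck','insert','knockout_stand','slot_mid']:
    for m in spotter.mark_of('wrist',q)[:3]:
        w=toworld(C,m['point']); print(q,round(m['p'],2),w.round(1),proj(C,w,True).round(0)[0])
print(delta([593,229,25],191.6,st), st['contact_force'])
print(proj(C,[[593.5,228.7,44],[530,78.5,60]],True))
E
```

```text
puck 0.61 [596.9 230.4   2.7] [280. 194.]
insert 0.91 [478.  325.4   3.3] [390. 108.]
insert 0.86 [597.3 231.5   7.4] [281. 196.]
insert 0.77 [541.7 -26.5   2.1] [ 76. 110.]
knockout_stand 0.81 [5.365e+02 8.010e+01 3.000e-01] [156. 115.]
(array([ -1. ,   0.2, 175.3]), np.float64(0.18104467785417455), np.float64(-168.21895532214583)) [-0.6310304   0.64758254 -0.65128248]
[[279.46655921 201.010539  ]
 [132.90686446 109.72492367]]
```

View pics/w1.png

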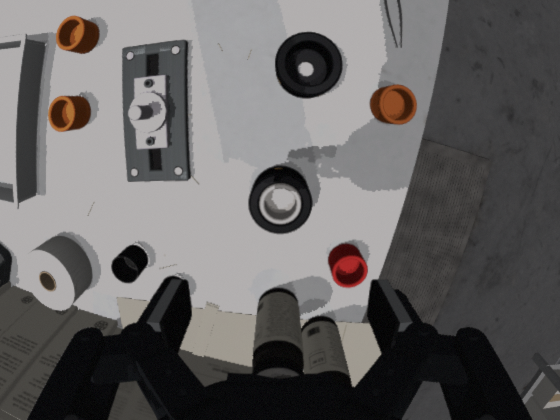

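>>> apply_moves:
  deltas:
    - {"tx":-1,"ty":0,"tz":25,"claw":-1}
    - {"tx":-2,"ty":0,"tz":70,"claw":-1}
    - {"tx":-2,"ty":0,"tz":115,"claw":-1}
    - {"tx":-2,"ty":0,"tz":150,"claw":-1}
    - {"tx":-2,"ty":0,"tz":175,"claw":-1}
    - {"tx":-2,"ty":0,"tz":190,"claw":-1}
    - {"tx":-2,"ty":0,"tz":195,"claw":-1}

```text
$.deltas[0]: bad value
```

```bash
python3 - <<'E'
from h import *
st=telemetry.state(); C=cam('wrist',st); im=capture('wrist'); cv2.imwrite('pics/w2.png',im)
cv2.imwrite('pics/s2.png',capture('side')[150:400,100:400])
print(st['position'],st['contact_force'])
print(proj(C,[[593.5,228.7,44]],True))
E
```

```text
[591.13960709 230.26948994 200.49132879] [-0.25637937 -0.94477947  1.18807799]
[[277.40766782 201.50881234]]
```

View pics/w2.png

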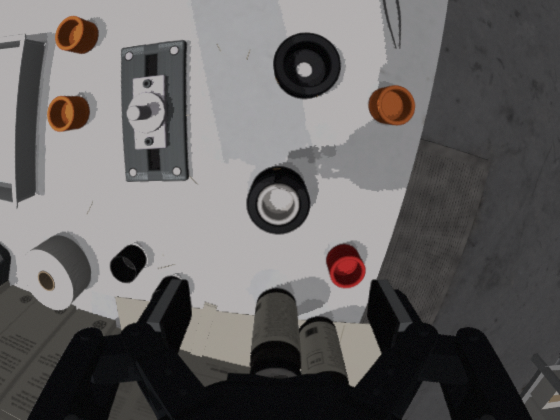

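View pics/s2.png

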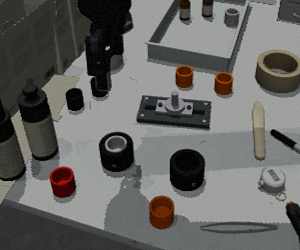

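>>> apply_moves:
  deltas:
    - {"tx":-1,"ty":0,"tz":25,"turn":0,"claw":-1}
    - {"tx":-2,"ty":0,"tz":70,"turn":0,"claw":-1}
    - {"tx":-2,"ty":0,"tz":110,"turn":0,"claw":-1}
    - {"tx":-2,"ty":0,"tz":130,"turn":0,"claw":-1}
    - {"tx":-2,"ty":0,"tz":130,"turn":0,"claw":-1}

```text
clock: 3.42
position: [593.3, 229.1, 69.5]
ee_rot: [-0.001, -0.103, 0.995, -0.0]
contact_force: [0.8, -0.1, 0.5]
finger_gap: 0.999
```

```bash
python3 - <<'E'
from h import *
st=telemetry.state(); C=cam('wrist',st); im=capture('wrist'); cv2.imwrite('pics/w3.png',im)
cv2.imwrite('pics/s3.png',capture('side'))
print(st['position'],st['contact_force'],telemetry.state()['position'])
a=np.linspace(0,2*np.pi,80)
p=proj(C,np.c_[593.5+20*np.cos(a),228.7+20*np.sin(a),0*a+44],True)
cv2.polylines(im,[np.int32(p)],True,(0,0,255),1); cv2.imwrite('pics/w3o.png',im)
E
```

```text
[593.29574882 229.13996034  69.53324717] [ 0.77472637 -0.05739899  0.46636569] [594.82168867 229.57186976  71.91838527]
```

View pics/w3o.png

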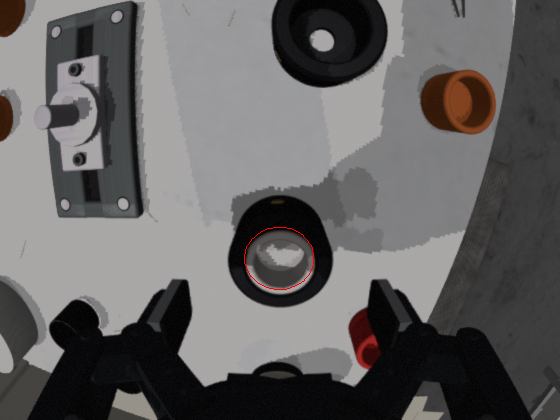

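View pics/s3.png

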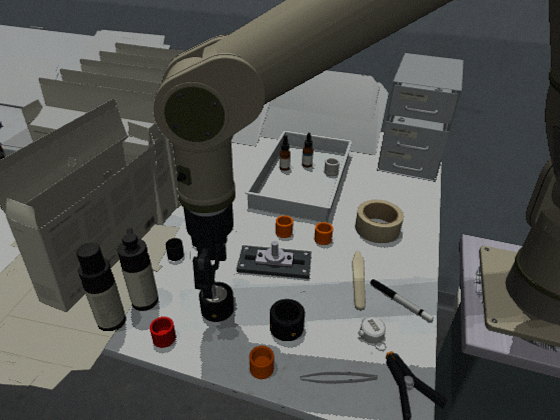

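The overlay circle (red) sits on the insert rim at (280,260), so I'm aligned. Descend and grip.

>>> apply_moves:
  deltas:
    - {"tx":0,"ty":0,"tz":25,"turn":0,"claw":-1}
    - {"tx":0,"ty":0,"tz":50,"turn":0,"claw":-1}
    - {"tx":0,"ty":0,"tz":62,"turn":0,"claw":-1}
    - {"tx":0,"ty":0,"tz":64,"turn":0,"claw":-1}
    - {"tx":0,"ty":0,"tz":64,"turn":0,"claw":0}
    - {"tx":0,"ty":0,"tz":64,"turn":0,"claw":0.5}
    - {"tx":0,"ty":0,"tz":64,"turn":0,"claw":1}
    - {"tx":0,"ty":0,"tz":64,"turn":0,"claw":1}
  force: 60

```text
clock: 4.53
position: [594.9, 229.7, 8.1]
ee_rot: [0.001, -0.103, 0.995, 0.001]
contact_force: [-1.2, 0.1, 5.2]
finger_gap: 0.704
```

```bash
python3 - <<'E'
from h import *
st=telemetry.state(); print(st['position'],st['contact_force'],st['finger_gap']); im=capture('wrist');C=cam('wrist',st); 
a=np.linspace(0,2*np.pi,80)
p=proj(C,np.c_[593.5+20*np.cos(a),228.7+20*np.sin(a),0*a+44],True)
cv2.polylines(im,[np.int32(p)],True,(0,0,255),1); 
cv2.imwrite('pics/w4.png',im); print(telemetry.state())
E
```

```text
[594.87423503 229.68462935   8.05683511] [-1.17216172  0.0888037   5.20455495] 0.7041148980405291
{'clock': 4.575, 'joint_pos': array([-0.54307877,  0.56204231,  0.13422354,  1.64370719, -0.08884908,
        0.93937477,  1.40046013]), 'joint_vel': array([-0.00038036,  0.00042328,  0.00088936,  0.0002698 , -0.00187604,
        0.00040695,  0.00037857]), 'joint_torque': array([ 2.17593634e-01, -6.67305493e+01,  4.32764634e+00, -3.10839128e+01,
        1.24538890e-01, -4.21572179e-01,  3.84703791e-02]), 'position': array([594.88056869, 229.63571044,   8.04644205]), 'ee_rot': array([ 1.09328509e-03, -1.03120830e-01,  9.94668093e-01,  5.32951477e-04]), 'contact_force': array([-1.56287531,  0.03061736,  5.65325528]), 'wrist_torque': array([-0.06187148,  0.26991706, -0.0565179 ]), 'finger_gap': 0.701477849865833}
```

View pics/w4.png

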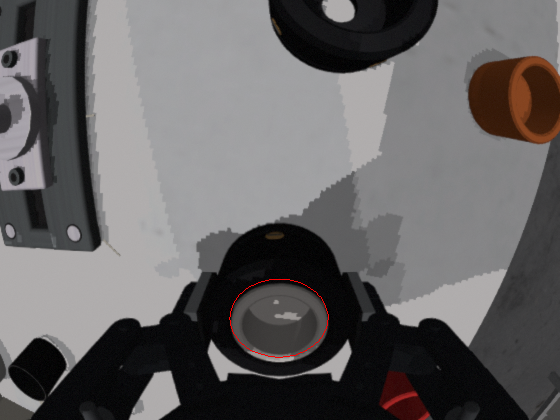

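>>> apply_moves:
  deltas:
    - {"tx":0,"ty":0,"tz":-10,"turn":0,"claw":1}
    - {"tx":0,"ty":0,"tz":-35,"turn":0,"claw":1}
    - {"tx":0,"ty":0,"tz":-70,"turn":0,"claw":1}
    - {"tx":0,"ty":0,"tz":-90,"turn":0,"claw":1}
    - {"tx":0,"ty":0,"tz":-95,"turn":0,"claw":1}
    - {"tx":0,"ty":0,"tz":-95,"turn":0,"claw":1}

```text
clock: 5.32
position: [593.6, 229.0, 100.6]
ee_rot: [-0.0, -0.103, 0.995, -0.0]
contact_force: [-0.2, -0.8, -4.9]
finger_gap: 0.702
```

```bash
python3 - <<'E'
from h import *
st=telemetry.state(); print(st['position'],st['contact_force'],st['finger_gap']); im=capture('wrist'); print(telemetry.state()['position'])
cv2.imwrite('pics/w5.png',im); cv2.imwrite('pics/t5.png',capture('top')); cv2.imwrite('pics/s5.png',capture('side'))
st=telemetry.state()
print(st['position'],delta([530.5,79,100],191.6))
w3=cv2.imread('pics/w3.png'); cv2.imwrite('pics/w3c.png',cv2.resize(w3[60:180,10:150],None,fx=5,fy=5,interpolation=cv2.INTER_CUBIC))
E
```

```text
[593.56155526 228.98526058 100.64553289] [-0.23079314 -0.80725801 -4.92312775] 0.7018911580823268
[593.26496883 228.8612378  100.05296161]
[593.21914545 228.82492709  99.87825603] (array([ 9.210e+01, -1.338e+02,  1.000e-01]), np.float64(0.24572590643981584), np.float64(-168.1542740935602))
```

View pics/w5.png

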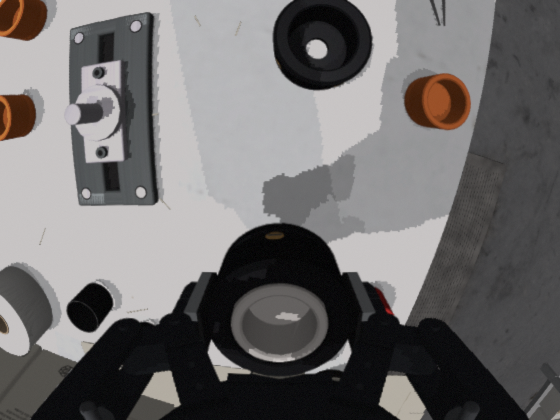

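View pics/w3c.png

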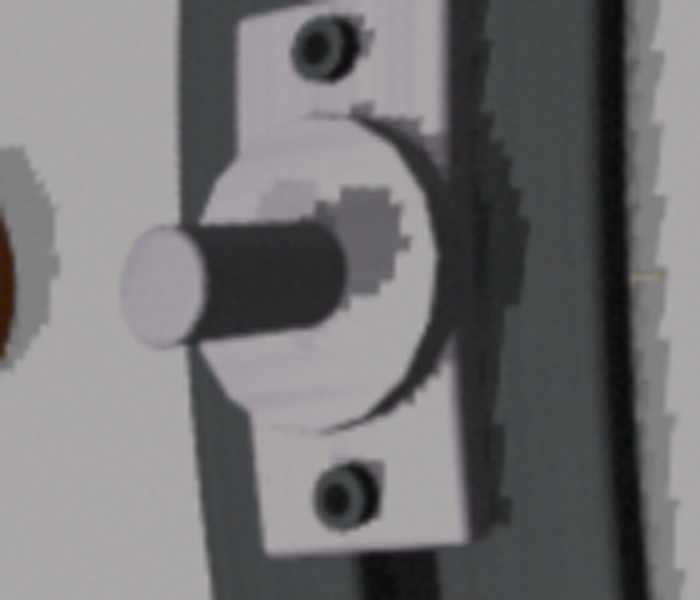

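```bash
cat >> h.py <<'E'
from scipy.optimize import least_squares
def fitcircle(C,pts,z,r,fish=True,x0=None):
    """fit centre (x,y) of horizontal circle radius r at height z to edge pixels"""
    W=np.array([atz(C,p,z,fish)[:2] for p in pts])
    f=lambda q: np.hypot(W[:,0]-q[0],W[:,1]-q[1])-r
    s=least_squares(f,W.mean(0),loss='soft_l1'); 
    s2=least_squares(lambda q: np.hypot(W[:,0]-q[0],W[:,1]-q[1])-q[2],[*s.x,r],loss='soft_l1')
    return s.x, np.abs(s.fun).mean(), s2.x
E
python3 - <<'E'
from h import *
im=cv2.imread('pics/w5.png'); g=cv2.cvtColor(im,cv2.COLOR_BGR2GRAY)
m=np.zeros_like(g); m[270:372,215:345]=(g[270:372,215:345]>60)
n,l,s,c=cv2.connectedComponentsWithStats(m); k=1+np.argmax(s[1:,4]); print(s[k])
# rays outward from center to outer edge
cx,cy=279,320; pts=[]
for a in np.linspace(0,2*np.pi,60,endpoint=False):
    rr=np.arange(25,62,.5); v=cv2.remap(cv2.GaussianBlur(g,(3,3),0),np.float32(cx+rr*np.cos(a))[None],np.float32(cy+rr*np.sin(a))[None],1)[0].astype(float)
    d=np.diff(v); i=np.argmin(d)
    if d[i]<-8: pts.append((cx+rr[i]*np.cos(a),cy+rr[i]*np.sin(a)))
st=telemetry.state(); st['position']=np.array([593.3,228.9,100.1]);C=cam('wrist',st)
for p in pts: cv2.circle(im,(int(p[0]),int(p[1])),1,(0,0,255),-1)
cv2.imwrite('pics/w5o.png',cv2.resize(im[260:380,200:360],None,fx=4,fy=4))
for z in (133,136): print(len(pts),fitcircle(C,pts,z,20), C and (fitcircle(C,pts,z,20)[0]-[593.3,228.9]))
# post tip from w3 (pose ~593.3..594.8 at capture) : use w5
cv2.imwrite('pics/w5c.png',cv2.resize(im[80:150,50:140],None,fx=8,fy=8,interpolation=cv2.INTER_CUBIC))
E
```

```text
[ 231  284   97   79 5848]
60 (array([596.27569703, 228.88634691]), np.float64(1.0055850037553153), array([596.43096497, 228.94373005,  20.84539133])) [ 2.97569703 -0.01365309]
60 (array([594.15149635, 228.4565558 ]), np.float64(0.5149144905103294), array([594.18925256, 228.47375166,  20.28061101])) [ 0.85149635 -0.4434442 ]
```

View pics/w5o.png

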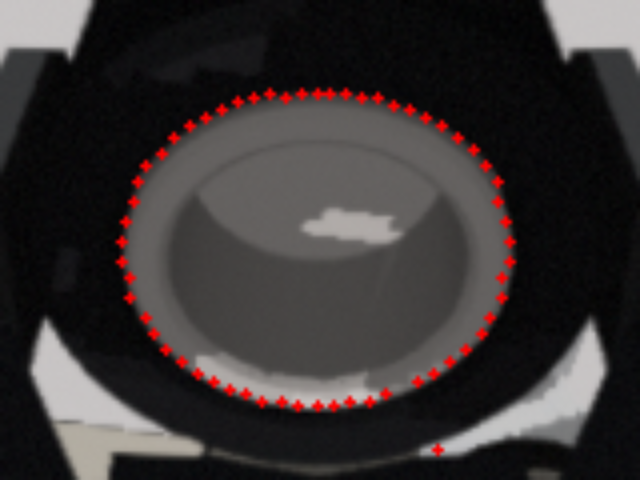

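View pics/w5c.png

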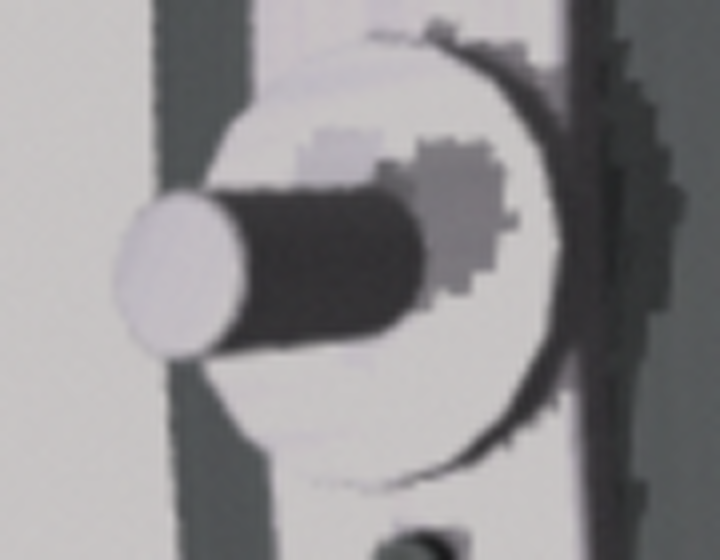

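```bash
python3 - <<'E'
from h import *
st=telemetry.state(); 
st['position']=np.array([593.3,228.9,100.1]);C=cam('wrist',st)
r5=ray(C,(72.1,114.0),True); print('w5',atz(C,(72.1,114.0),60,True))
print('w5 shoulder c',atz(C,(381/8+50,262/8+80),30,True))
for pos in ([593.3,229.1,69.5],[594.8,229.6,71.9],):
  st['position']=np.array(pos);C=cam('wrist',st); r3=ray(C,(164/5+10,286/5+60),True)
  print('w3',atz(C,(164/5+10-.4,286/5+60-.4),60,True), tri([r3,r5]))
S=cam('side');T=cam('top')
rs=ray(S,(377/4+180-.4,109/4+215-.4)); rt=ray(T,(464/4+120-.4,297/4+150-.4))
print(tri([r5,rs]),tri([r5,rt]),tri([r5,rs,rt]))
st=telemetry.state(); print(st['position'])
E
```

```text
w5 [531.9237706   80.30289966  60.        ]
w5 shoulder c [531.92999163  82.42868391  30.        ]
w3 [532.10124159  80.23083182  60.        ] [532.27672433  79.28624267  58.52955159]
w3 [533.88964622  78.66811152  60.        ] [531.77053413  88.49441721  71.23648985]
[530.54553834  83.91595474  66.06767026] [530.7531663   79.72985401  59.04101153] [530.69543839  79.92194963  61.67058547]
[593.21914545 228.82492709  99.87825603]
```

>>> apply_moves:
  deltas:
    - {"tx":8,"ty":-12,"tz":0,"turn":0,"claw":1}
    - {"tx":28,"ty":-40,"tz":0,"turn":0,"claw":1}
    - {"tx":52,"ty":-75,"tz":0,"turn":0,"claw":1}
    - {"tx":75,"ty":-107,"tz":5,"turn":0,"claw":1}
    - {"tx":88,"ty":-126,"tz":10,"turn":0,"claw":1}
    - {"tx":92,"ty":-132.7,"tz":15,"turn":0,"claw":1}
    - {"tx":92,"ty":-132.7,"tz":20,"turn":0,"claw":1}
    - {"tx":92,"ty":-132.7,"tz":20,"turn":0,"claw":1}
    - {"tx":92,"ty":-132.7,"tz":20,"turn":0,"claw":1}

```text
clock: 6.6
position: [531.4, 81.4, 81.3]
ee_rot: [0.0, -0.104, 0.995, 0.0]
contact_force: [-1.1, 0.0, -4.0]
finger_gap: 0.705
```

```bash
python3 - <<'E'
from h import *
for i in range(3):
    st=telemetry.state(); print(st['position'],st['contact_force']); im=capture(['wrist','side','top'][i])
    cv2.imwrite(f'pics/6{i}.png',im if i==0 else cv2.resize(im[150:320,180:380],None,fx=4,fy=4))
E
```

```text
[531.43282858  81.43819986  81.28880992] [-1.07405023  0.02348645 -3.98239287]
[531.42665897  81.21219417  81.32647428] [ 0.20030896  0.24475367 -4.8335879 ]
[531.40944114  81.01905612  81.37714416] [ 0.91192974  0.20949568 -4.07439157]
```

View pics/61.png

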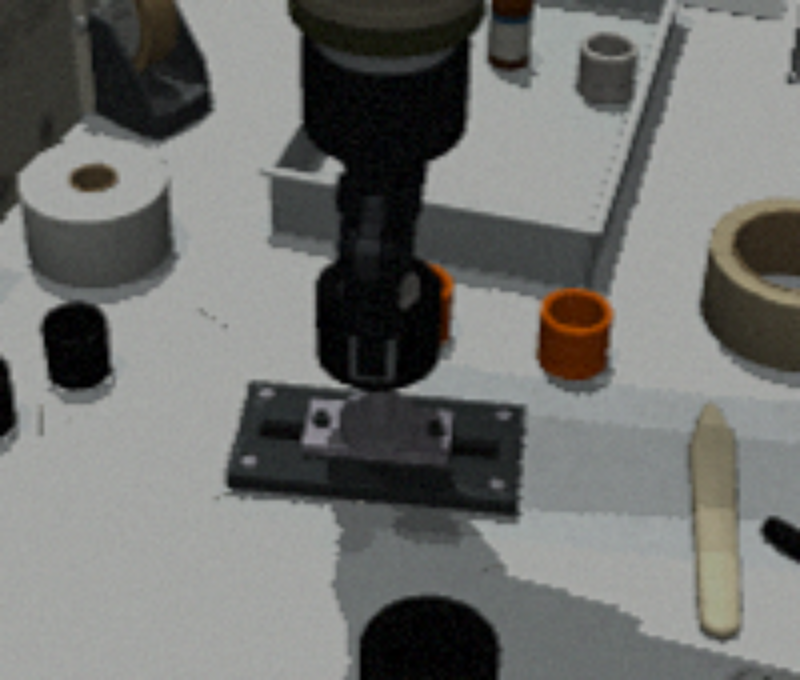

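View pics/60.png

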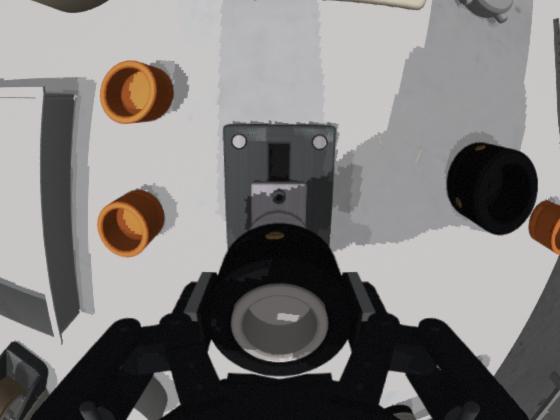

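The wrist view shows the stand's corner screws at (238,141) and (320,141). Their midpoint, 279, equals the puck's centre column, so it is laterally aligned. Side view: puck over the shoe. Lower lightly.

>>> apply_moves:
  deltas:
    - {"tx":0.5,"ty":-0.3,"tz":3,"turn":0,"claw":1}
    - {"tx":0.5,"ty":-0.3,"tz":7,"turn":0,"claw":1}
    - {"tx":0.5,"ty":-0.3,"tz":10,"turn":0,"claw":1}
    - {"tx":0.5,"ty":-0.3,"tz":12,"turn":0,"claw":1}
    - {"tx":0.5,"ty":-0.3,"tz":13,"turn":0,"claw":1}
    - {"tx":0.5,"ty":-0.3,"tz":14,"turn":0,"claw":1}
    - {"tx":0.5,"ty":-0.3,"tz":14.5,"turn":0,"claw":1}

```text
clock: 7.62
position: [530.7, 80.0, 66.8]
ee_rot: [0.0, -0.103, 0.995, 0.0]
contact_force: [0.0, 0.9, -4.2]
finger_gap: 0.707
```

```bash
cat > s.py <<'E'
from h import *
st=telemetry.state(); print(st['clock'],st['position'].round(2),st['contact_force'].round(2),st['wrist_torque'].round(3),round(st['finger_gap'],3))
E
python3 s.py
```

```text
7.625 [530.73  80.02  66.78] [ 0.03  0.94 -4.25] [-0.002  0.018  0.012] 0.707
```

>>> apply_moves:
  deltas:
    - {"tx":0,"ty":0,"tz":1,"turn":0,"claw":1}
    - {"tx":0,"ty":0,"tz":2,"turn":0,"claw":1}
    - {"tx":0,"ty":0,"tz":2.5,"turn":0,"claw":1}

```text
clock: 8.0
position: [530.7, 80.0, 64.2]
ee_rot: [-0.0, -0.103, 0.995, 0.0]
contact_force: [0.2, -0.7, -4.7]
finger_gap: 0.701
```

```bash
python3 s.py
```

```text
8.0 [530.68  79.99  64.22] [ 0.23 -0.73 -4.72] [0.013 0.034 0.028] 0.701
```

>>> apply_moves:
  deltas:
    - {"tx":0,"ty":0,"tz":1,"turn":0,"claw":1}
    - {"tx":0,"ty":0,"tz":2,"turn":0,"claw":1}
    - {"tx":0,"ty":0,"tz":2,"turn":0,"claw":1}

```text
clock: 8.38
position: [530.7, 80.0, 62.2]
ee_rot: [-0.0, -0.103, 0.995, 0.0]
contact_force: [0.0, -0.6, -4.7]
finger_gap: 0.702
```

```bash
python3 s.py
```

```text
8.375 [530.68  79.98  62.23] [ 0.01 -0.56 -4.66] [-0.012 -0.004 -0.005] 0.702
```

>>> apply_moves:
  deltas:
    - {"tx":0,"ty":0,"tz":1,"turn":0,"claw":1}
    - {"tx":0,"ty":0,"tz":2,"turn":0,"claw":1}
    - {"tx":0,"ty":0,"tz":3,"turn":0,"claw":1}
    - {"tx":0,"ty":0,"tz":3,"turn":0,"claw":1}

```text
clock: 8.88
position: [531.0, 80.0, 59.6]
ee_rot: [0.0, -0.103, 0.995, 0.0]
contact_force: [-0.8, -0.6, 1.1]
finger_gap: 0.706
```

```bash
python3 - <<'E'
from h import *
exec(open('s.py').read())
im=capture('side'); cv2.imwrite('pics/7s.png',cv2.resize(im[180:300,210:350],None,fx=5,fy=5,interpolation=cv2.INTER_CUBIC))
im=capture('wrist'); cv2.imwrite('pics/7w.png',im)
exec(open('s.py').read())
E
```

```text
8.875 [530.97  79.99  59.61] [-0.81 -0.64  1.12] [-0.054  0.184  0.01 ] 0.706
8.975 [530.97  80.02  59.58] [-1.08 -0.72  1.49] [-0.064  0.22   0.01 ] 0.707
```

View pics/7s.png

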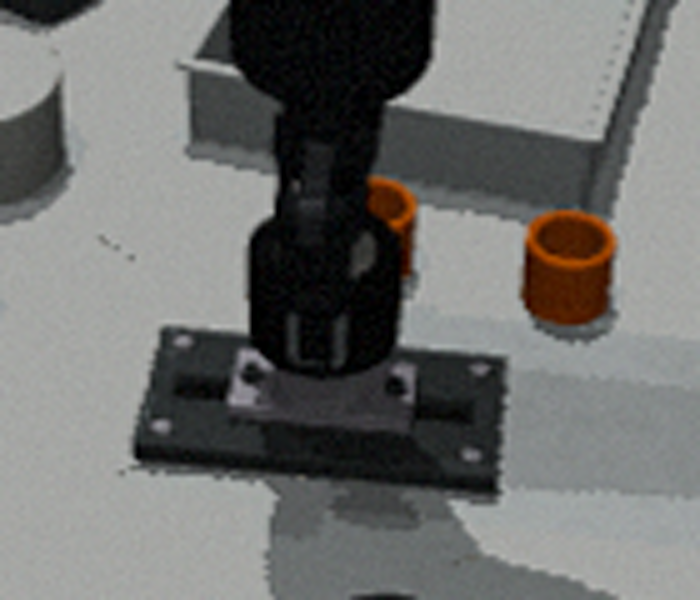

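View pics/7w.png

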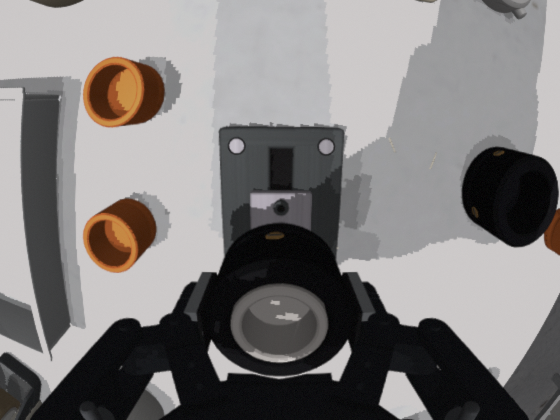

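Contact came at TCP z 59.6, so with the grasp offset of 8 mm the underside is about 51.6 mm. That matches the post being in the hole with its tip on the insert; on a miss it would have stopped at 60. Press gently.

>>> apply_moves:
  deltas:
    - {"tx":0,"ty":0,"tz":0.5,"turn":0,"claw":1}
    - {"tx":0,"ty":0,"tz":1,"turn":0,"claw":1}
    - {"tx":0,"ty":0,"tz":1,"turn":0,"claw":1}

```text
clock: 9.35
position: [531.2, 80.1, 58.7]
ee_rot: [0.001, -0.103, 0.995, 0.0]
contact_force: [-0.7, -0.1, 4.6]
finger_gap: 0.705
```

```bash
python3 s.py
```

```text
9.35 [531.15  80.09  58.73] [-0.67 -0.07  4.59] [-0.093  0.26   0.021] 0.705
```

>>> apply_moves:
  deltas:
    - {"tx":0,"ty":0,"tz":0.7,"turn":0,"claw":1}
    - {"tx":0,"ty":0,"tz":1.4,"turn":0,"claw":1}
    - {"tx":0,"ty":0,"tz":2,"turn":0,"claw":1}
    - {"tx":0,"ty":0,"tz":2,"turn":0,"claw":1}

```text
clock: 9.85
position: [531.1, 80.1, 56.6]
ee_rot: [0.0, -0.103, 0.995, 0.0]
contact_force: [-0.9, -0.5, 4.6]
finger_gap: 0.703
```

```bash
python3 s.py;  python3 - <<'E'
from h import *
cv2.imwrite('pics/8w.png',capture('wrist')); exec(open('s.py').read())
E
```

```text
9.85 [531.15  80.08  56.61] [-0.92 -0.49  4.63] [-0.026  0.08  -0.019] 0.703
9.9 [531.15  80.07  56.59] [ 0.1  -0.59  4.78] [ 0.    -0.007 -0.037] 0.706
```

View pics/8w.png

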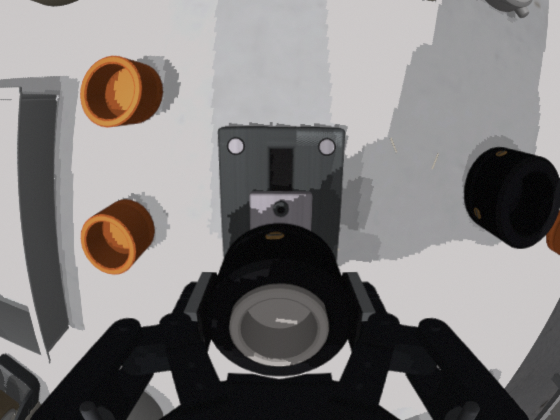

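The insert rim stands about 2 mm proud of the puck at (279,320) and slides at about 9 N. Continue down.

>>> apply_moves:
  deltas:
    - {"tx":0,"ty":0,"tz":2,"turn":0,"claw":1}
    - {"tx":0,"ty":0,"tz":4,"turn":0,"claw":1}
    - {"tx":0,"ty":0,"tz":6,"turn":0,"claw":1}
    - {"tx":0,"ty":0,"tz":8,"turn":0,"claw":1}
    - {"tx":0,"ty":0,"tz":10,"turn":0,"claw":1}
    - {"tx":0,"ty":0,"tz":12,"turn":0,"claw":1}
    - {"tx":0,"ty":0,"tz":14,"turn":0,"claw":1}
    - {"tx":0,"ty":0,"tz":15.5,"turn":0,"claw":1}
    - {"tx":0,"ty":0,"tz":16.5,"turn":0,"claw":1}

```text
clock: 11.02
position: [530.7, 80.0, 39.7]
ee_rot: [-0.0, -0.103, 0.995, 0.0]
contact_force: [0.6, 0.1, -3.5]
finger_gap: 0.707
```

```bash
python3 s.py
```

```text
11.025 [530.69  79.99  39.67] [ 0.59  0.12 -3.52] [ 0.035  0.047 -0.017] 0.707
```

>>> apply_moves:
  deltas:
    - {"tx":0,"ty":0,"tz":0.7,"turn":0,"claw":1}
    - {"tx":0,"ty":0,"tz":1.4,"turn":0,"claw":1}
    - {"tx":0,"ty":0,"tz":2,"turn":0,"claw":1}
    - {"tx":0,"ty":0,"tz":2.3,"turn":0,"claw":1}

```text
clock: 11.52
position: [530.8, 80.0, 38.0]
ee_rot: [0.0, -0.103, 0.995, 0.0]
contact_force: [-5.4, -1.1, 6.2]
finger_gap: 0.705
```

```bash
python3 s.py;  python3 - <<'E'
from h import *
cv2.imwrite('pics/9w.png',capture('wrist')); cv2.imwrite('pics/9s.png',cv2.resize(capture('side')[180:300,210:350],None,fx=5,fy=5,interpolation=cv2.INTER_CUBIC)); exec(open('s.py').read())
E
```

```text
11.525 [530.78  80.    37.99] [-5.43 -1.09  6.22] [-0.127  0.947  0.015] 0.705
11.625 [530.76  79.99  37.99] [-4.03 -1.79  4.8 ] [-0.132  0.8    0.02 ] 0.706
```

View pics/9w.png

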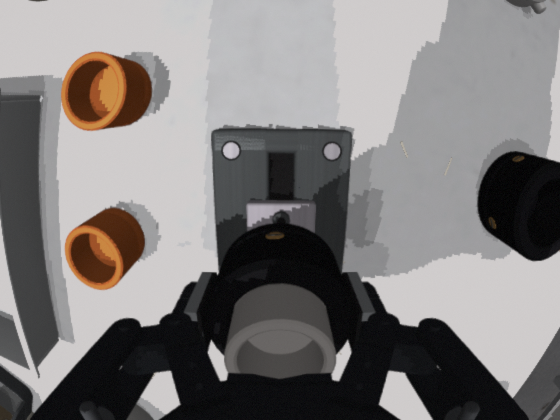

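View pics/9s.png

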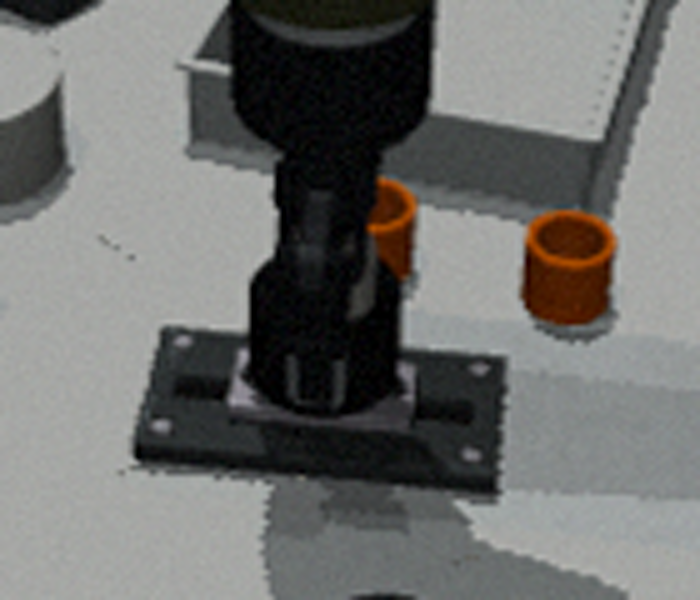

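```bash
python3 - <<'E'
from h import *
S=cam('side')
for v in (405,355):
  for yy in (111,125):
    e,d=ray(S,(317/5+210-.4,v/5+180-.4)); print(v,yy,(e+d*(yy-e[1])/d[1]).round(1))
im=cv2.imread('pics/9w.png'); cv2.imwrite('pics/9wc.png',cv2.resize(im[250:400,170:390],None,fx=3.5,fy=3.5,interpolation=cv2.INTER_CUBIC))
E
```

```text
405 111 [522.1 111.   41.8]
405 125 [517.7 125.   55.8]
355 111 [522.5 111.   68.6]
355 125 [518.1 125.   81.9]
```

View pics/9wc.png

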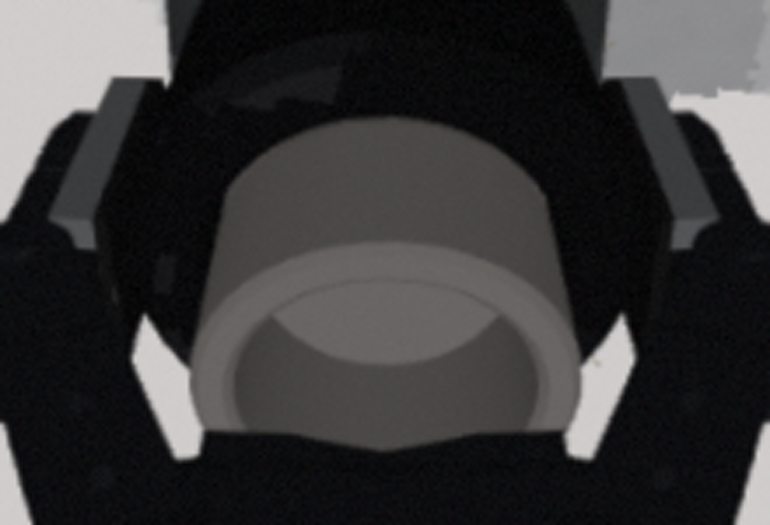

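Puck is on the shoulder (TCP z 38.0 gives underside 30.0), and the insert stands well proud at (280,330). Release, rise to the insert.

>>> apply_moves:
  deltas:
    - {"tx":0,"ty":0,"tz":-0.5,"turn":0,"claw":0.6}
    - {"tx":0,"ty":0,"tz":-0.5,"turn":0,"claw":-0.5}
    - {"tx":0,"ty":0,"tz":-0.5,"turn":0,"claw":-1}
    - {"tx":0,"ty":0,"tz":-0.5,"turn":0,"claw":-1}
    - {"tx":0,"ty":0,"tz":-0.5,"turn":0,"claw":-1}
    - {"tx":0,"ty":0,"tz":-0.5,"turn":0,"claw":-1}

```text
clock: 12.38
position: [530.8, 80.0, 38.0]
ee_rot: [0.0, -0.103, 0.995, 0.0]
contact_force: [-0.2, 1.5, -0.4]
finger_gap: 0.999
```

```bash
python3 s.py
```

```text
12.375 [530.76  80.    38.02] [-0.2   1.51 -0.36] [-0.034 -0.039 -0.01 ] 0.999
```

>>> apply_moves:
  deltas:
    - {"tx":0,"ty":0,"tz":-6,"turn":0,"claw":-1}
    - {"tx":0,"ty":0,"tz":-18,"turn":0,"claw":-1}
    - {"tx":0,"ty":0,"tz":-30,"turn":0,"claw":-1}
    - {"tx":0,"ty":0,"tz":-36,"turn":0,"claw":-1}
    - {"tx":0,"ty":0,"tz":-36,"turn":0,"claw":-1}
    - {"tx":0,"ty":0,"tz":-36,"turn":0,"claw":-1}

```text
clock: 13.12
position: [530.5, 79.9, 73.7]
ee_rot: [-0.0, -0.103, 0.995, 0.0]
contact_force: [0.4, -0.6, 0.2]
finger_gap: 0.999
```

```bash
python3 - <<'E'
from h import *
exec(open('s.py').read())
im=capture('wrist');C=cam('wrist',st);a=np.linspace(0,2*np.pi,80)
for c,z,r,col in (((531,80),96,20,(0,0,255)),((531,80),74,31,(0,255,0))):
    cv2.polylines(im,[np.int32(proj(C,np.c_[c[0]+r*np.cos(a),c[1]+r*np.sin(a),0*a+z],True))],True,col,1)
cv2.imwrite('pics/10w.png',im); cv2.imwrite('pics/10s.png',cv2.resize(capture('side')[180:300,210:350],None,fx=5,fy=5,interpolation=cv2.INTER_CUBIC)); exec(open('s.py').read())
E
```

```text
13.125 [530.5   79.95  73.74] [ 0.41 -0.65  0.18] [-0.008  0.02   0.017] 0.999
13.225 [530.39  79.93  73.56] [-0.26 -0.23  0.75] [0.011 0.007 0.011] 1.002
```

View pics/10w.png

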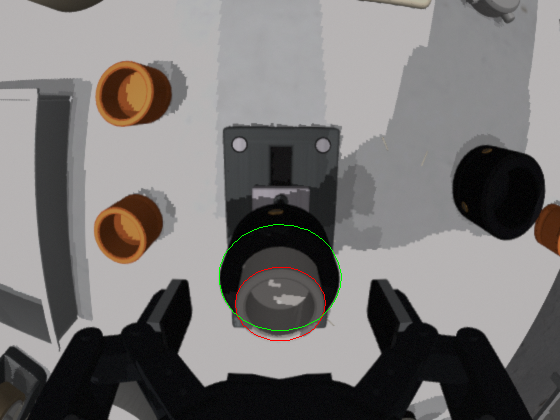

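View pics/10s.png

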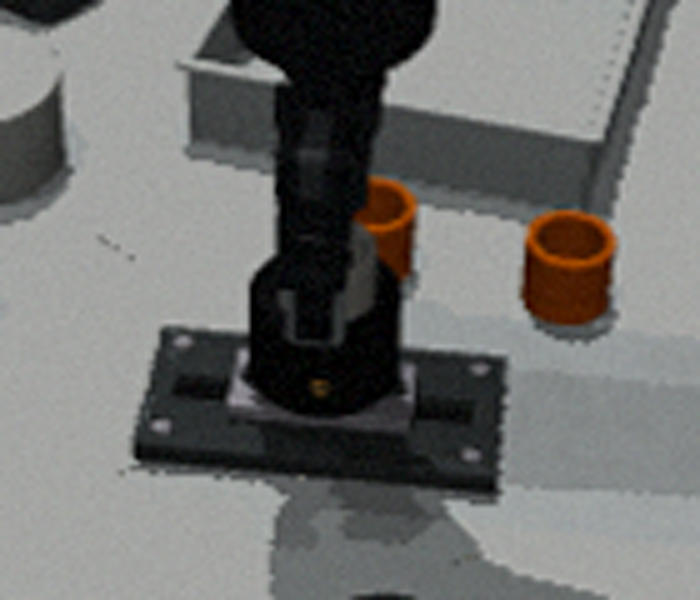

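Insert rim matches the predicted circle at z=96 (281,303). Close on it lightly.

>>> apply_moves:
  deltas:
    - {"tx":0,"ty":0,"tz":0,"turn":0,"claw":-0.3}
    - {"tx":0,"ty":0,"tz":0,"turn":0,"claw":0.1}
    - {"tx":0,"ty":0,"tz":0,"turn":0,"claw":0.4}
    - {"tx":0,"ty":0,"tz":0,"turn":0,"claw":1}
    - {"tx":0,"ty":0,"tz":0,"turn":0,"claw":1}
    - {"tx":0,"ty":0,"tz":0,"turn":0,"claw":1}
  force: 25

```text
clock: 13.98
position: [530.8, 80.0, 74.1]
ee_rot: [0.0, -0.103, 0.995, 0.0]
contact_force: [-0.3, -0.5, 1.2]
finger_gap: 0.466
```

```bash
python3 - <<'E'
from h import *
exec(open('s.py').read())
im=capture('wrist');cv2.imwrite('pics/11w.png',im); exec(open('s.py').read())
E
```

```text
13.975 [530.81  79.97  74.1 ] [-0.29 -0.51  1.18] [0.    0.02  0.034] 0.466
14.025 [530.82  80.01  74.1 ] [0.79 0.49 1.85] [ 0.046  0.124 -0.043] 0.464
```

View pics/11w.png

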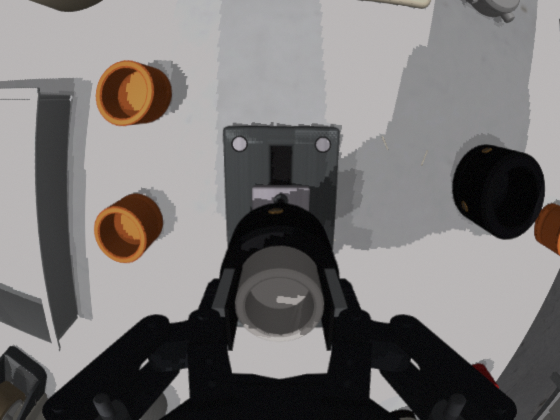

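>>> apply_moves:
  deltas:
    - {"tx":0,"ty":0,"tz":-2,"turn":0,"claw":1}
    - {"tx":0,"ty":0,"tz":-6,"turn":0,"claw":1}
    - {"tx":0,"ty":0,"tz":-12,"turn":0,"claw":1}
    - {"tx":0,"ty":0,"tz":-22,"turn":0,"claw":1}
    - {"tx":0,"ty":0,"tz":-35,"turn":0,"claw":1}
    - {"tx":0,"ty":0,"tz":-50,"turn":0,"claw":1}
    - {"tx":0,"ty":0,"tz":-64,"turn":0,"claw":1}
    - {"tx":0,"ty":0,"tz":-70,"turn":0,"claw":1}
    - {"tx":0,"ty":0,"tz":-70,"turn":0,"claw":1}

```text
clock: 15.15
position: [530.9, 80.0, 144.4]
ee_rot: [0.0, -0.103, 0.995, 0.0]
contact_force: [-0.5, 0.1, -0.9]
finger_gap: 0.46
```

```bash
python3 - <<'E'
from h import *
exec(open('s.py').read())
for n in ('wrist','side','top'): cv2.imwrite(f'pics/12{n}.png',capture(n))
exec(open('s.py').read())
for q in ('tray','insert_done'):
  for n in ('top','side'):
    C=cam(n)
    for m in spotter.mark_of(n,q)[:6]: print(n,q,round(m['p'],2),toworld(C,m['point']).round(1), proj(C,toworld(C,m['point'])).round(0)[0])
E
```

```text
15.15 [530.92  80.05 144.42] [-0.52  0.09 -0.92] [ 0.004 -0.009 -0.002] 0.46
15.3 [530.36  79.9  143.43] [0.37 0.24 0.25] [0.019 0.021 0.066] 0.466
top tray 0.59 [ 5.607e+02 -2.631e+02 -2.000e-01] [384. 211.]
side tray 0.68 [ 557.6 -264.8    0.7] [303. 178.]
top insert_done 0.61 [ 492.1 -314.7    3.2] [408. 240.]
side insert_done 0.52 [ 492.2 -318.1    3.7] [331. 172.]
```

View pics/12wrist.png

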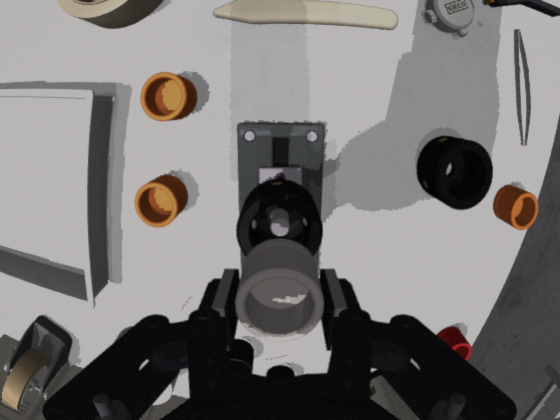

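View pics/12side.png

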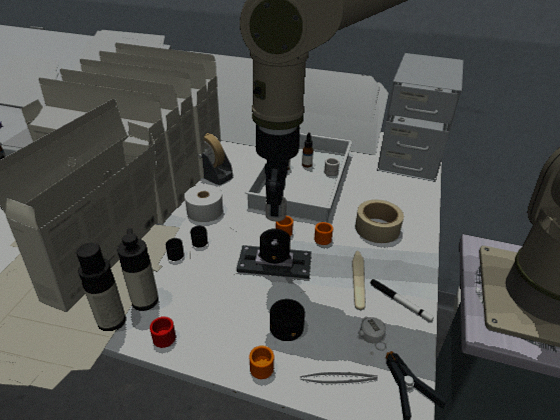

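View pics/12top.png

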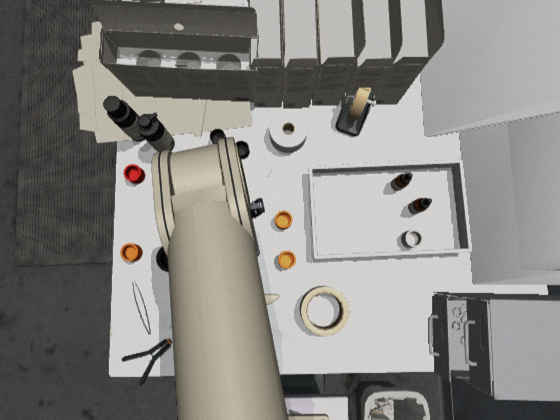

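The insert is in the jaws; the puck stays on the stand with the post visible in its hole at (280,225). The tray's empty half lies around (555,-180), so carry it there.

>>> apply_moves:
  deltas:
    - {"tx":2,"ty":-14,"tz":0,"turn":0,"claw":1}
    - {"tx":5,"ty":-44,"tz":0,"turn":0,"claw":1}
    - {"tx":10,"ty":-84,"tz":0,"turn":0,"claw":1}
    - {"tx":14,"ty":-124,"tz":0,"turn":0,"claw":1}
    - {"tx":19,"ty":-166,"tz":0,"turn":0,"claw":1}
    - {"tx":23,"ty":-206,"tz":0,"turn":0,"claw":1}
    - {"tx":27,"ty":-238,"tz":0,"turn":0,"claw":1}
    - {"tx":29,"ty":-254,"tz":5,"turn":0,"claw":1}
    - {"tx":29,"ty":-260,"tz":20,"turn":0,"claw":1}
    - {"tx":29,"ty":-260,"tz":40,"turn":0,"claw":1}
    - {"tx":29,"ty":-260,"tz":50,"turn":0,"claw":1}
    - {"tx":29,"ty":-260,"tz":50,"turn":0,"claw":1}

```text
clock: 17.0
position: [555.2, -179.4, 92.9]
ee_rot: [-0.001, -0.104, 0.995, 0.0]
contact_force: [0.1, -0.4, -1.0]
finger_gap: 0.462
```

```bash
python3 - <<'E'
from h import *
exec(open('s.py').read())
for n in ('wrist','side'): cv2.imwrite(f'pics/13{n}.png',capture(n))
exec(open('s.py').read())
E
```

```text
17.0 [ 555.24 -179.4    92.92] [ 0.14 -0.44 -0.97] [-0.027 -0.035 -0.002] 0.462
17.1 [ 556.02 -180.     94.31] [-0.1   0.41  0.13] [-0.024 -0.019  0.05 ] 0.464
```

View pics/13wrist.png

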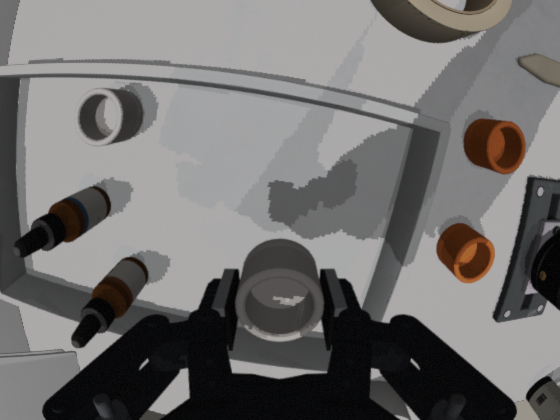

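View pics/13side.png

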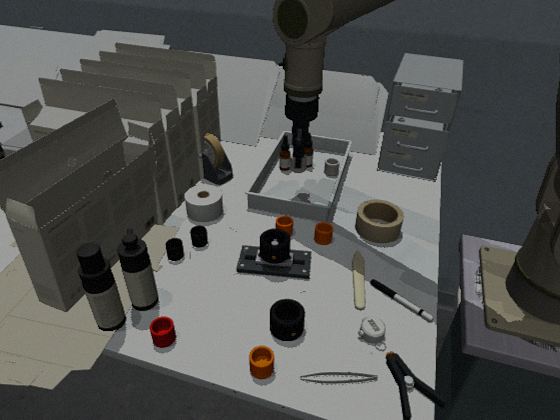

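Tray's empty half is below and clear of bottles (110,200)/(110,290) and the other insert (110,115). Lower.

>>> apply_moves:
  deltas:
    - {"tx":0,"ty":0,"tz":12,"turn":0,"claw":1}
    - {"tx":0,"ty":0,"tz":32,"turn":0,"claw":1}
    - {"tx":0,"ty":0,"tz":52,"turn":0,"claw":1}
    - {"tx":0,"ty":0,"tz":66,"turn":0,"claw":1}
    - {"tx":0,"ty":0,"tz":72,"turn":0,"claw":1}
    - {"tx":0,"ty":0,"tz":74,"turn":0,"claw":1}
    - {"tx":0,"ty":0,"tz":74,"turn":0,"claw":1}
    - {"tx":0,"ty":0,"tz":74,"turn":0,"claw":1}

```text
clock: 18.1
position: [556.1, -180.5, 20.5]
ee_rot: [0.0, -0.103, 0.995, -0.0]
contact_force: [0.5, -0.7, -0.1]
finger_gap: 0.465
```

```bash
python3 s.py
```

```text
18.1 [ 556.07 -180.54   20.53] [ 0.47 -0.7  -0.08] [-0.001  0.051 -0.019] 0.465
```

>>> apply_moves:
  deltas:
    - {"tx":0,"ty":0,"tz":1,"turn":0,"claw":1}
    - {"tx":0,"ty":0,"tz":2,"turn":0,"claw":1}
    - {"tx":0,"ty":0,"tz":3,"turn":0,"claw":1}
    - {"tx":0,"ty":0,"tz":3.5,"turn":0,"claw":1}

```text
clock: 18.6
position: [555.8, -180.4, 17.3]
ee_rot: [0.0, -0.103, 0.995, 0.0]
contact_force: [-5.8, 1.5, 13.6]
finger_gap: 0.461
```

```bash
python3 s.py
```

```text
18.6 [ 555.83 -180.39   17.27] [-5.82  1.52 13.57] [ 0.338  1.189 -0.01 ] 0.461
```

Contact at TCP 17.3 (expected 17.1). Ease off slightly, release.

>>> apply_moves:
  deltas:
    - {"tx":0,"ty":0,"tz":-0.5,"turn":0,"claw":1}
    - {"tx":0,"ty":0,"tz":-0.5,"turn":0,"claw":0.4}
    - {"tx":0,"ty":0,"tz":-0.5,"turn":0,"claw":-0.2}
    - {"tx":0,"ty":0,"tz":-0.5,"turn":0,"claw":-0.6}
    - {"tx":0,"ty":0,"tz":-0.5,"turn":0,"claw":-0.6}
    - {"tx":0,"ty":0,"tz":-0.5,"turn":0,"claw":-0.6}
    - {"tx":0,"ty":0,"tz":-8,"turn":0,"claw":-0.6}
    - {"tx":0,"ty":0,"tz":-25,"turn":0,"claw":-0.6}
    - {"tx":0,"ty":0,"tz":-55,"turn":0,"claw":-0.6}
    - {"tx":0,"ty":0,"tz":-95,"turn":0,"claw":-0.6}
    - {"tx":0,"ty":0,"tz":-125,"turn":0,"claw":-0.6}
    - {"tx":0,"ty":0,"tz":-135,"turn":0,"claw":-0.6}

```text
clock: 20.1
position: [556.8, -180.9, 154.6]
ee_rot: [0.002, -0.103, 0.995, -0.0]
contact_force: [0.8, -0.8, 0.2]
finger_gap: 0.795
```

```bash
python3 - <<'E'
from h import *
exec(open('s.py').read())
for n in ('wrist','side','top'): cv2.imwrite(f'pics/14{n}.png',capture(n))
exec(open('s.py').read())
a=[cv2.imread(f'pics/14{n}.png') for n in ('side','top')]
b=cv2.resize(a[0][120:290,210:370],None,fx=2.4,fy=2.4,interpolation=cv2.INTER_CUBIC); c=cv2.resize(a[1][150:320,200:360],None,fx=2.4,fy=2.4,interpolation=cv2.INTER_CUBIC)
cv2.imwrite('pics/14c.png',np.hstack([b,c]))
E
```

```text
20.1 [ 556.76 -180.87  154.63] [ 0.78 -0.76  0.22] [ 0.009 -0.036 -0.038] 0.795
20.25 [ 555.66 -180.38  151.59] [-0.08 -0.71 -0.17] [-0.049 -0.031 -0.011] 0.802
```

View pics/14wrist.png

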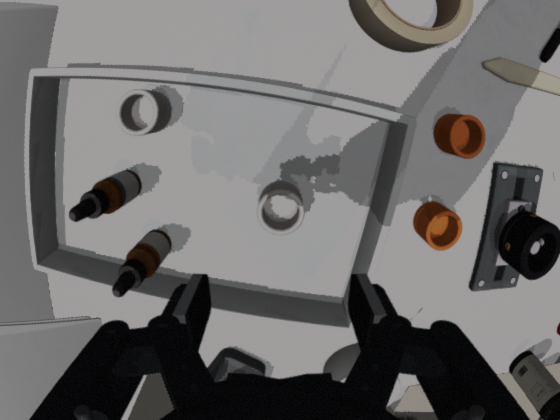

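View pics/14c.png

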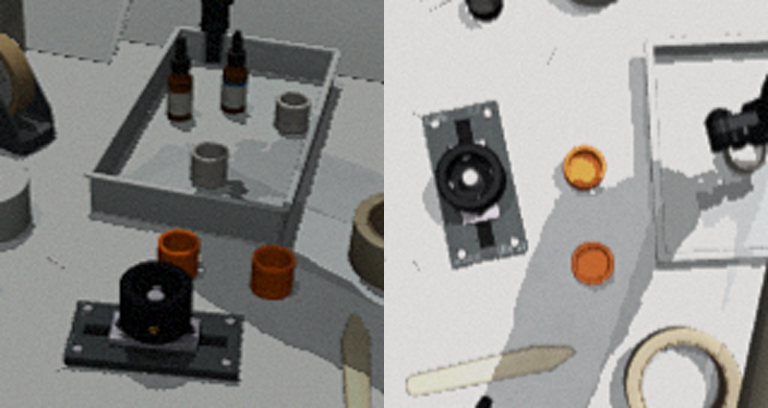

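The insert stands upright in the tray at wrist (281,208). The puck is level on the stand with the post showing in its hole, the bystanders haven't moved, and the gripper is clear at z 150. Hand in.

```bash
python3 -c "
from cell import ticket
print(ticket.sign_off())"
```

```text
the job is handed in; nothing more can be done
None
```

The changeover is done and handed in at about 20 s of the 72 s allowed. The white insert is out and standing upright in the tray's empty half, and the puck is still on the knock-out stand.

- **Finding the hole:** I gripped the puck with the flush white insert and lowered it over the post in small steps. The post went in on the first try, and the first contact came with the underside at about 52 mm, meaning the tip had met the insert.
- **Pressing out:** The insert slid up at about 9 N. The puck came to rest on the shoulder at about 30 mm, touching with about 10 N.
- **Placing the insert:** I lifted it out with a 25 N grip and set it in the tray near (555, -180). It touched the floor at about 14 N, which is firmer than I meant, so I eased off before letting go.
- **Last checks:** The side and wrist pictures show the insert upright and the puck level on the stand with the post visible in its hole. The bystanders look unmoved, and the gripper was clear with no contact force.
- **Disagreements:** Estimates of the post position from the different cameras varied by 2–4 mm. TCP readings taken just after a move were off by 1–3 mm, so I judged heights by touch instead.

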